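Release a vial from a gravity dispenser by its rocking gate lever

TASK

Two identical dispensers stand on the table; one holds a glass vial behind its gate, the other a slim ampoule. With the fingertips, gently press down the paddle at the rear of the vial dispenser's rocking lever and keep it down until the vial has rolled out under the lifted gate into the catch tray, then let the lever come back up so that the gate is shut. Do not touch the vial or the gates, do not work the ampoule dispenser's lever, and leave everything else where it is.

Things in the scene. Friction and masses are not known exactly. Their poses are not given: they have to be found in the camera images.
- vial_lane: one-lane gravity dispenser holding the vial, fixed, 76 mm wide, 260 long, 130 high. Origin on the table under the gate, mid-lane; +x from tray to paddle, z up. Tray x -80..0, floor 8-14 mm up, rim 37. Chute behind the gate rises 20 deg from 22 mm height, ends x = 75; walls 68 high, pivot cheeks at x = 85 to 112 high. Lever above the lane: steel gate in front, ribbed paddle at the rear
- vial_lane_paddle (a point): middle of the upper face of the vial dispenser's paddle (46 mm along x, 44 across, 7 thick; turns with the lever). At rest 156 mm behind the gate and 120 mm above the table, face rising 0.18 rad to the rear; fully pressed 26 mm lower, falling 0.18 rad to the rear. Nothing stands under it
- vial_lane_lever (a joint): vial dispenser's lever, on a level pivot 85 mm behind the gate, 100 mm above the table: 0 at rest (gate shut), grows as the paddle goes down, stop at 0.36 rad (gate 37 mm up). Springs back to 0 when let go: 1.8 N on the paddle starts it, 3.5 N holds it right down. The vial passes from about 0.2 rad; aim for 0.3 or more
- vial_mid (a point): middle of the vial to be released (glass, 26 mm diameter, 53 mm long), lying across the chute against the inside of the gate; z along the vial to its cap. Rolls down by itself in about half a second once the gate is up; in the tray it lies at x = -40 to -70 mm of vial_lane
- stock_vial: the same vial; origin at the centre of its base, 24 mm from vial_mid
- ampoule_lane: the other dispenser, holding the ampoule; same make, sizes, origin and axes as vial_lane; not to be worked
- ampoule_lane_paddle (a point): middle of the upper face of the ampoule dispenser's paddle (46 mm along x, 44 across, 7 thick; turns with the lever). At rest 156 mm behind the gate and 120 mm above the table, face rising 0.18 rad to the rear; fully pressed 26 mm lower, falling 0.18 rad to the rear. Nothing stands under it
- ampoule_lane_lever (a joint): the same lever of the ampoule dispenser; must stay at rest (0)
- stock_ampoule: glass ampoule, 12 mm thick, 64 mm long, lying along the chute of the ampoule dispenser with its tip at the gate; origin under its middle; stays where it is
- spare_vial: loose glass vial, 26 x 26 x 53 mm, standing on the table, a bystander; origin under its centre
- cup: loose clear dosing cup, 40 mm across, 36 mm high, a bystander; origin under its centre
- spare_carton: loose medicine carton, 95 x 46 x 28 mm, lying flat, a bystander; origin under its centre
- vial_lane_gate_mid (a point): centre of the vial dispenser's gate: an upright metal plate 58 mm wide, 56 mm high, 4 mm thick, fixed to the front end of the lever; closed, its lower edge is 27 mm above the table. Not to be touched
- ampoule_lane_gate_mid (a point): the same of the ampoule dispenser's gate. Not to be touched

How it is judged:
By the outcome, as a careful person would: the job done as asked, in the order asked, and still so for the second after the job is handed in, with the robot touching nothing.
It also fails if it takes over 35 s, if anything falls off the work surface, if the arm or the gripper's body presses on something with over 40 N, if the wrist force passes 120 N, or if a joint passes its speed limit or range.

ROBOT

A 6-joint arm with a two-finger parallel gripper is mounted at the origin on the work surface; the furniture and walls round the work are solid. World frame = base frame: x ahead of the robot, y to its left, z up, the work surface at z = 0. Lengths are in m, angles in rad, forces in N, time in s.
With the tool pointing down it reaches from about 0.25 to 0.8 m from the base axis. Payload 8.5 kg.
Tool frame: the origin (TCP) lies on the centre line of the jaws, within the pads' length; the fingertips stand 14 mm ahead of it and the grasp point (between the pads) lies 5 mm behind it; z points along the fingers, y is the line along which they close (so a half turn about z gives the same grasp; the last joint's range is limited). The gripper opens to 85 mm and grips with 20 to 120 N. Pads are 22 mm wide; open, the fingers measure 114 mm over their backs; the gripper's body (76 mm by 85 mm) begins 54 mm behind the grasp point. The pads swing forward as they close: fully open they stand 13 mm farther back than shut.
Start: joints at [-1.332, 0.238, -0.013, 1.319, 0, 1.571], TCP at [0.124, -0.51, 0.245] pointing down, gripper open.
Joint ranges: [-2.66, 2.66], [-1.03, 1.9], [-1.14, 1.46], [-1.82, 2.27], [-1.45, 1.34], [-3.14, 3.14]. Speed limits (rad/s): [2.22, 2.22, 2.79, 3.14, 3.14, 3.14].

INTERFACE

Orientations are given as a unit quaternion [x, y, z, w].
In Python, from bench import status, grab_frame, camera_info, workorder gives the robot as it stands. The module is installed in compiled form; this text tells all that it offers.
- The arm moves only by the shell command python3 -m handwheel 'ROWS' [FORCE]. ROWS is JSON, a list of rows, each a list of 5 numbers: the shift along the tool's x, y, z in cm, then the turn about the tool's z in units of 10 degrees (1.0 is 10 degrees), then the opening, from -1 (shut) to 1 (fully open), so that 0 is half open. A call has 1 to 5 rows; each row shifts and turns the commanded pose from where the row before left it, along the tool's axes as they then stand; what a row does not reach is not made up. A row lasts 1/8 s, in which the tool goes at most 62.5 mm and 10.7 degrees, less where a joint would pass 70% of its speed; a pose out of reach is approached as far as the arm can. A call is refused whole if a number of a shift passes 6.25 or a number of a turn 1, either way. A call with a gripper value outside its range is refused whole. The fingers move at their own pace and stop on an object; FORCE is the grip in N (left out, the last holds). Time passes only in rows, so rows that do not move let the fingers close. It gives the time, the measured TCP pose, the force, the opening and the grip force at its end, in the units of the state.
- status.get_state(): the state, without advancing time (a new reading comes with each control period).
- grab_frame(name): name is "side" or "top"; returns the picture (384x512x3 uint8, red, green, blue); there is no depth.
- camera_info(name): a dict with "K" (3x3 intrinsics, pixels), "dist_coeffs" ([k1, k2, p1, p2, k3] as OpenCV has them; the pictures are not rectified), "rvec" (rotation vector, rad) and "tvec" (3), from world to camera coordinates, as OpenCV has them. Camera axes: x right, y down, z forward; pixel columns grow to the right and rows downward; lengths in m; the calibration is good to about 2 mm. A picture is of the moment at which its call begins. camera_info takes no time and is no camera call.
- workorder.job_done(): hands the job in; it is judged then, once.
The state is a dict: "time": time; "qpos": joint angles; "qvel": joint speeds; "joint_efforts": joint torques, N m; "tcp_pos": TCP position; "tcp_rot": TCP orientation; "contact_force": force on the tool from outside, world axes, zero at the start; "moment": the same for the moment, N m; "finger_gap": finger opening in m; "finger_force": force on a finger pad.
Only numpy, scipy, OpenCV 4.12 (cv2) and the standard library are available. Lean on these libraries where they do the work, as an engineer would, in place of code of your own. Each camera call takes 0.05 s, during which the arm holds its last target. There are 200 camera calls.

## Working session

There is one attempt and no reset: what is moved stays moved. The work goes in short steps, Python scripts to look and compute and a shell command to move; the robot and the scene stay as the last step left them, time stands still between calls to the robot, and variables do not carry over. Pictures are saved under pics/ and viewed, at most 10 in all, crops included, and the job is handed in when it is done.

```bash
mkdir -p pics
python3 - <<'E'
from bench import status, grab_frame, camera_info
import cv2
for n in("side","top"):
    cv2.imwrite(f"pics/{n}0.png",cv2.cvtColor(grab_frame(n),cv2.COLOR_RGB2BGR))
    c=camera_info(n);print(n,c)
s=status.get_state();print(s['time'],s['tcp_pos'],s['tcp_rot'],s['finger_gap'])
E
```

```text
side {'K': array([[437.25081118,   0.        , 258.63437874],
       [  0.        , 437.25081118, 196.58703052],
       [  0.        ,   0.        ,   1.        ]]), 'dist_coeffs': array([0.05886858, 0.        , 0.        , 0.        , 0.        ]), 'rvec': array([ 0.73943309, -2.5870867 ,  1.1528672 ]), 'tvec': array([0.3474942 , 0.22524672, 1.05048352])}
top {'K': array([[372.08059318,   0.        , 254.13756627],
       [  0.        , 372.08059318, 190.7272595 ],
       [  0.        ,   0.        ,   1.        ]]), 'dist_coeffs': array([0.00467264, 0.        , 0.        , 0.        , 0.        ]), 'rvec': array([ 2.13370816, -2.13031817,  0.18485649]), 'tvec': array([-0.00838076,  0.41728689,  1.2983054 ])}
0.1 [ 0.12409773 -0.509734    0.24474582] [ 9.92881203e-01  1.19107035e-01 -6.60845210e-05 -6.53404959e-04] 0.0852669729308231
```

View pics/side0.png

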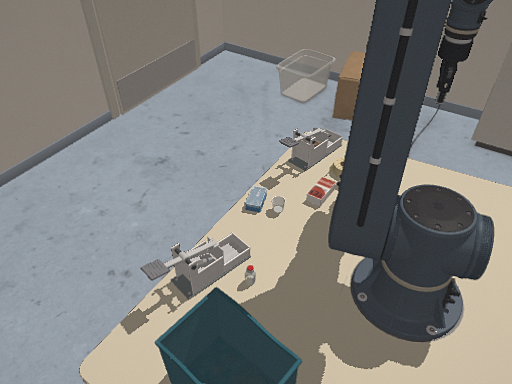

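View pics/top0.png

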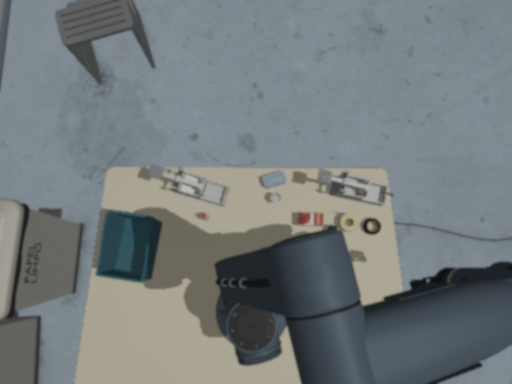

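The top view shows dispenser A near (188,185) and B near (345,187), with their paddles at about (150,173) and (299,178). I need enlarged crops to tell which one holds the vial.

Run:
```python
import cv2,numpy as np
s=cv2.imread("pics/side0.png");t=cv2.imread("pics/top0.png")
f=lambda im,x,y,w,h:cv2.resize(im[y:y+h,x:x+w],(400,300),interpolation=cv2.INTER_CUBIC)
cv2.imwrite("pics/crops.png",np.vstack([np.hstack([f(s,135,218,120,90),f(s,265,110,100,75)]),np.hstack([f(t,135,150,100,75),f(t,290,150,100,75)])]))
```

```text
(no output)
```

View pics/crops.png

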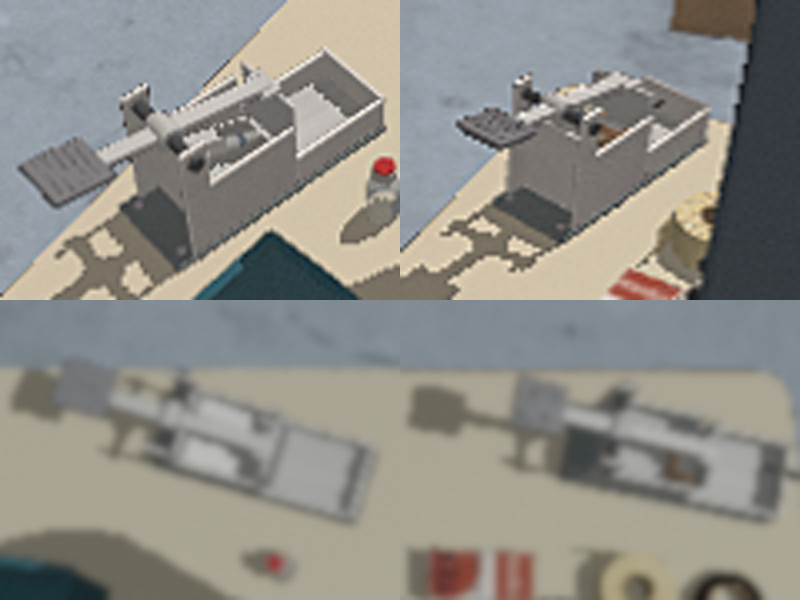

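Run:
```python
import cv2,numpy as np
s=cv2.imread("pics/side0.png");t=cv2.imread("pics/top0.png")
f=lambda im,x,y,w,h:cv2.resize(im[y:y+h,x:x+w],(400,300),interpolation=cv2.INTER_CUBIC)
cv2.imwrite("pics/crops2.png",np.vstack([np.hstack([f(s,185,240,40,30),f(s,300,125,40,30)]),np.hstack([f(t,170,165,40,30),f(t,332,172,40,30)])]))
```

```text
(no output)
```

View pics/crops2.png

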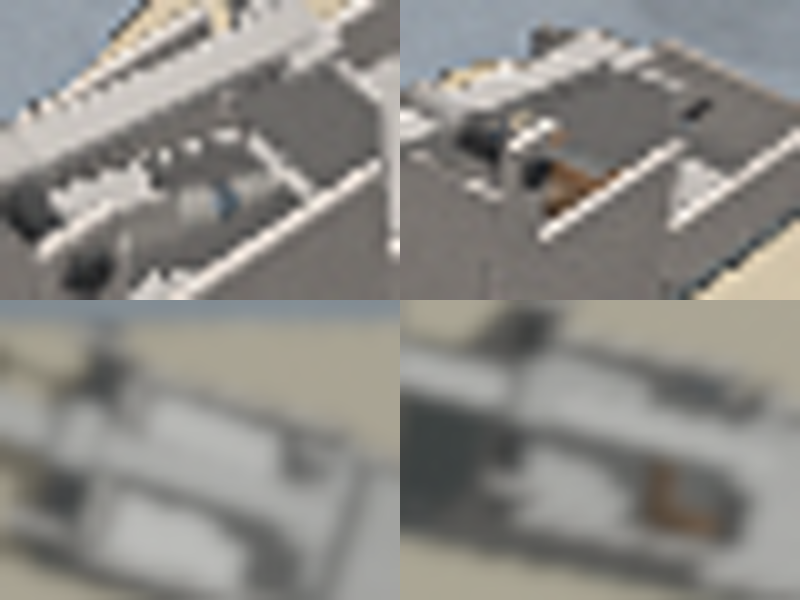

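A's item is clear with a blue ring and lies along the chute, so it is the ampoule. B's item is amber, wide, and lies across the chute right behind the gate, so it is the vial. B (right, −y) is therefore the vial lane, with its paddle at about top (325,176) and side (289,142).

```bash
cat > h.py <<'E'
import cv2,numpy as np
from bench import camera_info
def ray(n,p):
    c=camera_info(n);R=cv2.Rodrigues(c['rvec'])[0]
    u=cv2.undistortPoints(np.array([[p]],float),c['K'],c['dist_coeffs'])[0,0]
    d=R.T@np.array([u[0],u[1],1]);return -R.T@c['tvec'],d/np.linalg.norm(d)
def onz(n,p,z):
    o,d=ray(n,p);return o+d*(z-o[2])/d[2]
def tri(p,q):
    (a,d),(b,e)=ray("top",p),ray("side",q)
    s=np.linalg.lstsq(np.c_[d,-e],b-a,rcond=None)[0];P,Q=a+s[0]*d,b+s[1]*e
    return (P+Q)/2,np.linalg.norm(P-Q)
def px(n,P):
    c=camera_info(n);return cv2.projectPoints(np.array(P,float).reshape(-1,3),c['rvec'],c['tvec'],c['K'],c['dist_coeffs'])[0][:,0]
E
python3 - <<'E'
from h import *
np.set_printoptions(precision=4,suppress=True)
for nm,pt,ps,t1,t2 in(("B",(325,176),(288.8,142),(387,186.3),(382.5,204.5)),("A",(156.2,172),(155,269.5),(229,187),(224,205))):
    P=onz("top",pt,.12);S=onz("side",ps,.12);T=(onz("top",t1,.037)+onz("top",t2,.037))/2
    ax=(P-T)[:2];print(nm,P,S,tri(pt,ps),"tray",T,np.linalg.norm(ax),"yaw",np.degrees(np.arctan2(ax[1],ax[0])))
s=__import__('bench').status.get_state();from scipy.spatial.transform import Rotation as R
print(R.from_quat(s['tcp_rot']).as_matrix())
E
```

```text
B [ 0.4536 -0.2471  0.12  ] [ 0.4526 -0.2398  0.12  ] (array([ 0.4558, -0.248 ,  0.1137]), np.float64(0.001684439840535461)) tray [ 0.4011 -0.4747  0.037 ] 0.23358600281040265 yaw 77.00125985008005
A [0.4665 0.3239 0.12  ] [0.467  0.3295 0.12  ] (array([0.469 , 0.3262, 0.1145]), np.float64(0.0029693457077483634)) tray [0.398 0.091 0.037] 0.24276385788494806 yaw 73.60889940766472
[[ 0.9716  0.2365 -0.0003]
 [ 0.2365 -0.9716  0.0013]
 [ 0.     -0.0013 -1.    ]]
```

The vial dispenser's paddle is at about (0.455, −0.245, 0.12), with the lane yaw at 77°. I'll close the fingers and travel above it.

```bash
python3 -m handwheel '[[3.85,-1.8,0,0,-1],[3.85,-1.8,0,0,-1],[3.85,-1.8,0,0,-1],[3.85,-1.8,0,0,-1],[3.85,-1.8,0,0,-1]]' 20; python3 -m handwheel '[[3.85,-1.8,0,0,-1],[3.85,-1.8,0,0,-1],[3.85,-1.8,0,0,-1],[3.85,-1.8,0,0,-1],[3.85,-1.8,0,0,-1]]'; python3 -m handwheel '[[0,0,1.5,0.9,-1],[0,0,1.5,0.9,-1],[0,0,1.5,0.9,-1],[0,0,0,0,-1],[0,0,0,0,-1]]'
cat > look.py <<'E'
import sys
from h import *
from bench import status,grab_frame
from scipy.spatial.transform import Rotation as R
s=status.get_state();p=np.array(s['tcp_pos']);M=R.from_quat(s['tcp_rot']).as_matrix();tip=p+.014*M[:,2]
print(s['time'],p,tip,M.round(3),s['contact_force'],px("top",tip),px("side",tip))
f=lambda n,x,y,w,h:cv2.resize(cv2.cvtColor(grab_frame(n),cv2.COLOR_RGB2BGR)[y:y+h,x:x+w],(400,300),interpolation=cv2.INTER_CUBIC)
cv2.imwrite(sys.argv[1],np.hstack([f("side",250,90,120,90),f("top",290,150,100,75)]))
E
python3 look.py pics/l1.png
```

```text
time: 0.72
tcp_pos: [0.2907, -0.376, 0.2451]
tcp_rot: [0.993, 0.119, -0.0, -0.0]
contact_force: [-0.2, -0.7, -0.2]
finger_gap: 0.0001
finger_force: 0.0
time: 1.35
tcp_pos: [0.4565, -0.243, 0.245]
tcp_rot: [0.993, 0.119, -0.0, -0.0]
contact_force: [0.6, -0.0, -0.2]
finger_gap: -0.0001
finger_force: 0.0
time: 1.98
tcp_pos: [0.4558, -0.2442, 0.2007]
tcp_rot: [0.993, -0.114, 0.0, -0.0]
contact_force: [0.1, 0.8, 0.5]
finger_gap: -0.0003
finger_force: 0.0
1.975 [ 0.45578706 -0.2441837   0.20070661] [ 0.4557898  -0.24418359  0.18670661] [[ 0.974 -0.227  0.   ]
 [-0.227 -0.974  0.   ]
 [ 0.    -0.    -1.   ]] [0.05465026 0.77136365 0.48592479] [[328.00147465 170.96675612]] [[289.86419316 121.64276561]]
```

View pics/l1.png

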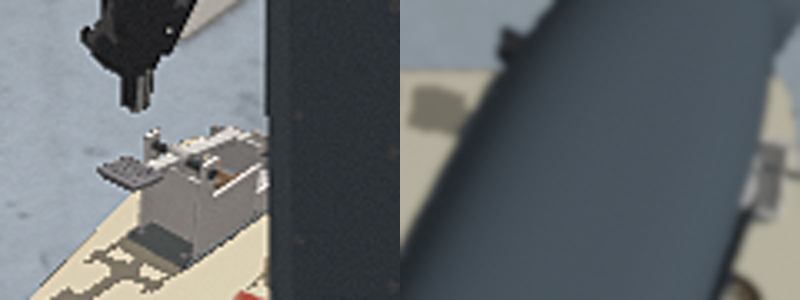

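The side view shows the tip at (291,122), straight above the paddle at (289,142), as predicted. The top view is blocked by the arm. I'll descend gently.

```bash
python3 -m handwheel '[[0,-0.2,2,0,-1],[0,0,2,0,-1],[0,0,1,0,-1],[0,0,0.5,0,-1],[0,0,0.5,0,-1]]'; python3 -m handwheel '[[0,0,0.4,0,-1],[0,0,0.4,0,-1],[0,0,0.4,0,-1],[0,0,0,0,-1]]'
```

```text
time: 2.7
tcp_pos: [0.4565, -0.2424, 0.1406]
tcp_rot: [0.993, -0.116, 0.0, 0.0]
contact_force: [-0.1, -1.0, 0.4]
finger_gap: -0.0002
finger_force: 0.0
time: 3.2
tcp_pos: [0.4561, -0.2421, 0.1281]
tcp_rot: [0.993, -0.116, -0.0, -0.0]
contact_force: [-0.1, 0.2, 1.6]
finger_gap: -0.0002
finger_force: 0.5
```

```bash
python3 -m handwheel '[[0,0,0.4,0,-1],[0,0,0.4,0,-1],[0,0,0.4,0,-1],[0,0,0.4,0,-1],[0,0,0,0,-1]]';python3 look.py pics/l2.png
```

```text
time: 3.82
tcp_pos: [0.4562, -0.242, 0.112]
tcp_rot: [0.993, -0.116, -0.0, -0.0]
contact_force: [1.7, 2.6, 2.9]
finger_gap: -0.0002
finger_force: 1.8
3.825 [ 0.45616458 -0.24202434  0.11201545] [ 0.45616299 -0.2420193   0.09801545] [[ 0.973 -0.23  -0.   ]
 [-0.23  -0.973  0.   ]
 [-0.    -0.    -1.   ]] [1.73032379 2.57630178 2.92106627] [[322.29448586 176.62185438]] [[287.70760319 147.32318268]]
```

View pics/l2.png

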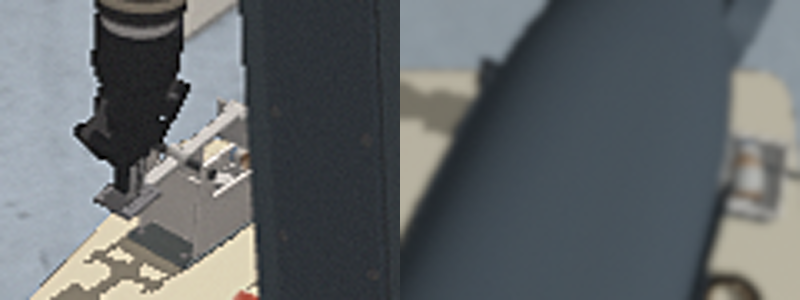

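The lever is down with the gate lifted, and the amber vial already lies in the tray at top crop (750,175). I'll hold briefly, then raise slowly and move clear.

```bash
python3 -m handwheel '[[0,0,0,0,-1],[0,0,0,0,-1],[0,0,0,0,-1],[0,0,0,0,-1],[0,0,0,0,-1]]'; python3 -m handwheel '[[0,0,-0.4,0,-1],[0,0,-0.4,0,-1],[0,0,-0.4,0,-1],[0,0,-0.4,0,-1],[0,0,-0.4,0,-1]]'; python3 -m handwheel '[[0,0,-0.4,0,-1],[0,0,-0.4,0,-1],[0,0,-1,0,-1],[0,0,-2,0,-1],[0,0,-4,0,-1]]'; python3 -m handwheel '[[0,0,-4,0,-1],[0,-5,0,0,-1],[0,-5,0,0,-1],[0,-5,0,0,-1],[0,-5,0,0,-1]]'; python3 -m handwheel '[[0,-5,0,0,-1],[0,0,0,0,-1],[0,0,0,0,-1],[0,0,0,0,-1]]';python3 look.py pics/l3.png
```

```text
time: 4.55
tcp_pos: [0.4562, -0.2421, 0.1123]
tcp_rot: [0.993, -0.116, 0.0, -0.0]
contact_force: [1.2, 3.7, 3.3]
finger_gap: -0.0003
finger_force: 1.8
time: 5.18
tcp_pos: [0.456, -0.2424, 0.1326]
tcp_rot: [0.993, -0.116, -0.0, 0.0]
contact_force: [0.1, -1.4, 1.3]
finger_gap: -0.0
finger_force: 0.7
time: 5.8
tcp_pos: [0.4553, -0.2416, 0.2103]
tcp_rot: [0.993, -0.116, -0.001, -0.001]
contact_force: [-0.2, -0.1, -0.3]
finger_gap: 0.0001
finger_force: 0.0
time: 6.42
tcp_pos: [0.4948, -0.0809, 0.2513]
tcp_rot: [0.996, -0.089, 0.001, -0.015]
contact_force: [0.9, 0.5, 0.1]
finger_gap: 0.0001
finger_force: 0.0
time: 6.92
tcp_pos: [0.4997, -0.0599, 0.2521]
tcp_rot: [0.997, -0.074, 0.001, -0.025]
contact_force: [-0.2, 0.4, 0.4]
finger_gap: 0.0004
finger_force: 0.0
6.925 [ 0.49968406 -0.05992023  0.25214303] [ 0.4997721  -0.05923211  0.23816023] [[ 0.989 -0.147  0.006]
 [-0.147 -0.988  0.049]
 [-0.001 -0.05  -0.999]] [-0.16796569  0.35439631  0.35396541] [[270.9319218  153.24338243]] [[241.20422392 132.60119631]]
```

View pics/l3.png

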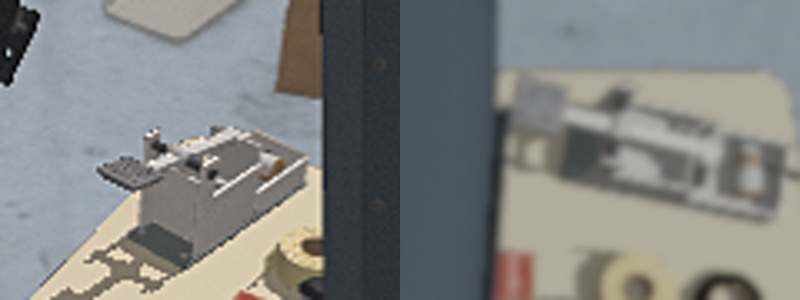

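The lever is back at rest with the gate shut, the vial lies in the tray, and the robot is clear.

```bash
python3 -c "
from bench import workorder;print(workorder.job_done())"
```

```text
the job is handed in; nothing more can be done
None
```

I pressed the vial dispenser's paddle gently until the vial rolled into its tray, then let the lever come back up so the gate shut; the last pictures show this, the ampoule dispenser was left alone, and the job is handed in.

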